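# Ring for the caretaker and show which glass lacks its candle

### The arm

A 6-joint arm with a two-finger parallel gripper is mounted at the origin on the work surface. World frame = base frame: x ahead of the robot, y to its left, z up, the work surface at z = 0. Lengths are in m, angles in rad, forces in N, time in s.
With the tool pointing down it reaches from about 0.35 to 0.725 m from the base axis. Payload 4.3 kg.
Tool frame: the origin (TCP) lies midway between the tips of the shut fingers; the grasp point (between the pads) lies 19 mm behind it; z points along the fingers, x is the direction in which the jaws open and shut, and the axes are right-handed (so a half turn about z gives the same grasp; the last joint's range is limited). The gripper opens to 85 mm and grips with 20 to 120 N. Pads are 22 mm wide; open, the fingers measure 114 mm over their backs; the gripper's body (76 mm by 85 mm) begins 54 mm behind the grasp point. The pads swing forward as they close: fully open they stand 13 mm farther back than shut.
Start: joints at [-1.409, 0.377, 0.081, 1.274, 0, 1.46], TCP at [0.154, -0.554, 0.204] pointing down, gripper open.
Joint ranges: [-2.72, 2.72], [-0.84, 1.66], [-1.02, 1.22], [-1.77, 2.12], [-1.37, 1.28], [-3.14, 3.14]. Speed limits (rad/s): [2.57, 2.57, 3.14, 3.14, 3.14, 3.14].

### API

Orientations are given as a rotation vector (axis times angle).
In Python, from rig import ctrl, cams, job gives the robot as it stands.
- The arm moves only by the tool carry_out, never from a script. Its arguments are lists of equal length, an entry for each row: "xyz": the shift along the tool's x, y, z in cm, a list of three; "angular": the turn, a rotation vector about the tool's x, y, z in rad, a list of three; "hand": the opening in per cent of the stroke, from 0 (shut) to 100 (fully open). In form: {"xyz": [[x, y, z], ...], "angular": [[ax, ay, az], ...], "hand": [hand, ...]}. A call has 1 to 8 rows; each row is the pose to reach, as a shift and turn from the pose measured when the call began, along the tool's axes at that moment; what a row does not reach only later rows make up. A row lasts 1/12 s, in which the tool goes at most 41.7 mm and 7.16 degrees, less where a joint would pass 70% of its speed; a pose out of reach is approached as far as the arm can. A call with a gripper value outside its range is refused whole. The fingers move at their own pace and stop on an object; "squeeze" is the grip in N (left out, the last holds). Time passes only in rows, so rows that repeat a pose let the fingers close. It gives the time, the measured TCP pose, the force and the opening at its end, in the units of the state.
- ctrl.get_state(): the state, without advancing time (a new reading comes with each control period).
- cams.camera(name): name is "side" or "top"; returns a dict with "pixels" (420x560x3 uint8, red, green, blue), "fx", "fy", "cx", "cy" (pixels), "T" (4x4, takes a point from camera to world coordinates). Camera axes: x right, y down, z forward; pixel columns grow to the right and rows downward; lengths in m; the calibration is good to about 2 mm. A picture is of the moment at which its call begins. There is no depth.
- job.sign_off(): hands the job in, once; it reports no verdict.
The state is a dict: "clock": time; "qpos": joint angles; "qvel": joint speeds; "effort": joint torques, N m; "ee_pos": TCP position; "tcp_rot": TCP orientation; "force": force on the tool from outside, world axes, zero at the start; "torque": the same for the moment, N m; "finger_gap": finger opening in m.
Only numpy, scipy, OpenCV 4.12 (cv2) and the standard library are available. Lean on these libraries where they do the work, as an engineer would, in place of code of your own. Each camera call takes 0.05 s, during which the arm holds its last target. There are 200 camera calls.

### The job

Ring the caretaker by pressing down the plunger of the counter bell and letting it come up again. Then show him what is missing: point down at the one glass in the row on the white tray that has no candle, with your fingertips about three centimetres above its mouth, and stay there for three seconds; then point in the same way at the open wooden box of spare candles, again for three seconds. Touch nothing but the bell, lift or move nothing, and point at no other glass.

Things in the scene. Friction and masses are not known exactly. Their poses are not given: they have to be found in the camera images.
- bell: Counter bell, loose on the table: black round foot 88 mm across, polished steel dome above it, in all 62 mm high with the plunger. Origin: centre of its underside, z up. Stands on one side in front of the row, left or right.
- plunger_top (a point): Centre of the top of the bell's plunger, a round steel knob 22 mm across on top of the dome, 62 mm above the table when up. It is pressed straight down.
- plunger (a joint): How far the bell's plunger is pressed, m: 0 up, 0.006 fully down. It rings from 0.004. Spring: starts to give at about 2 N, about 5 N fully down; comes up by itself.
- tray: White tray, fixed, 80 x 400 mm, 12 mm thick with low edges; origin: centre of its underside, long side along its y axis. Six glasses stand in one row on it, 64 mm apart.
- empty: The glass of the row without a candle: open amber glass, 44 mm across the mouth, 60 mm high, loose on the tray at any of the six places. Origin: centre of its underside, z up.
- empty_mouth (a point): Centre of the mouth of the glass without a candle, at the height of its rim, 72 mm above the table.
- lamp1: One of five like glasses of the row (44 mm across, 60 mm high, amber) with a white candle, 22 mm across, standing in it, its wick ending 91 mm above the glass's underside. Origin: centre of its underside. Loose; not to be touched or pointed at.
- lamp2: One of five like glasses of the row (44 mm across, 60 mm high, amber) with a white candle, 22 mm across, standing in it, its wick ending 91 mm above the glass's underside. Origin: centre of its underside. Loose; not to be touched or pointed at.
- lamp3: One of five like glasses of the row (44 mm across, 60 mm high, amber) with a white candle, 22 mm across, standing in it, its wick ending 91 mm above the glass's underside. Origin: centre of its underside. Loose; not to be touched or pointed at.
- lamp4: One of five like glasses of the row (44 mm across, 60 mm high, amber) with a white candle, 22 mm across, standing in it, its wick ending 91 mm above the glass's underside. Origin: centre of its underside. Loose; not to be touched or pointed at.
- lamp5: One of five like glasses of the row (44 mm across, 60 mm high, amber) with a white candle, 22 mm across, standing in it, its wick ending 91 mm above the glass's underside. Origin: centre of its underside. Loose; not to be touched or pointed at.
- candle_box: Open wooden box, 70 x 110 mm, 26 mm high, with three white spare candles lying side by side in it; loose. Origin: centre of its underside, long side along its y axis. Stands on the side of the row's front that the bell does not.
- candle_box_mouth (a point): Centre of the open top of the candle box, at the height of its rim, 26 mm above the table.
- spare: A spare empty glass like those of the row, standing alone on the table beyond the tray: not part of the row, not to be pointed at. Origin: centre of its underside.
- cup: Steel cup, 56 mm across, 70 mm high, between the bell and the candle box; bystander. Origin: centre of its underside.
- matchbox: Cardboard matchbox, 36 x 55 x 16 mm, lying on the left in front of the book; bystander. Origin: centre of its underside.
- bottle: Closed green bottle, 60 mm across, 170 mm high, off to the robot's right; bystander. Origin: centre of its underside.
- book: Closed blue book, 130 x 190 x 28 mm, lying off to the robot's left; bystander. Origin: centre of its underside.
Mind the look-alikes: they are no part of the job. Leave any pink or yellow look-alike of the bell alone.

How it is judged:
On the way, in this order (a step that is already met when the one before it is completed fails the run):
1. the bell's plunger is pressed at least 4 mm down (value of joint plunger above 0.004 m), for 0.04 s.
2. plunger up again, the point between the fingertips stays over the mouth of the glass without a candle (within 25 mm of its axis, fingertips clear of it and at most about 75 mm above) for 2 s (horizontal distance between the grasp point and empty_mouth below 0.025 m and z of the grasp point in the frame of empty_mouth between 0.022 and 0.095 m and value of joint plunger below 0.002 m), for 2 s.
3. then the same over the candle box (within 32 mm of its centre, fingertips at most about 75 mm above its rim) for 2 s (horizontal distance between the grasp point and candle_box_mouth below 0.032 m and z of the grasp point in the frame of candle_box_mouth between 0.022 and 0.095 m and value of joint plunger below 0.002 m), for 2 s.
At the end, for the whole second after the job is handed in: Bell plunger up, bell standing within 20 mm of where it was; all glasses, the candle box and the bystanders within 10 mm of where they were, the glasses, cup and bottle upright (value of joint plunger below 0.002 m and distance of bell from where it was at the start of the episode below 0.02 m and distance of each of candle_box, empty, lamp1, lamp2, lamp3, lamp4, lamp5, spare, cup, matchbox, bottle, book from where it was at the start of the episode below 0.01 m and angle between bell's own z axis and vertical below 0.1 rad and linear speed of bell below 0.02 m/s and angle between each of empty, lamp1, lamp2, lamp3, lamp4, lamp5, spare, cup, bottle's own z axis and vertical below 0.15 rad); the robot touches nothing.
It fails at once if a glass of the row or the spare glass is touched (contact force between any of the fingers, the arm and empty above 0.3 N or contact force between any of the fingers, the arm and lamp1 above 0.3 N or contact force between any of the fingers, the arm and lamp2 above 0.3 N or contact force between any of the fingers, the arm and lamp3 above 0.3 N or contact force between any of the fingers, the arm and lamp4 above 0.3 N or contact force between any of the fingers, the arm and lamp5 above 0.3 N or contact force between any of the fingers, the arm and spare above 0.3 N).
It fails at once if the candle box, the tray or a bystander is touched (contact force between any of the fingers, the arm and candle_box above 0.3 N or contact force between any of the fingers, the arm and tray above 0.3 N or contact force between any of the fingers, the arm and cup above 0.3 N or contact force between any of the fingers, the arm and matchbox above 0.3 N or contact force between any of the fingers, the arm and bottle above 0.3 N or contact force between any of the fingers, the arm and book above 0.3 N).
It fails at once if the bell is lifted, tipped or shoved more than 20 mm (height (world z) of bell above 0.008 m or angle between bell's own z axis and vertical above 0.25 rad or distance of bell from where it was at the start of the episode above 0.02 m).
It fails at once if the fingers come down over the middle of another glass (fingertips less than about 20 mm above a candle, or 40 mm above the spare glass) ((horizontal distance between the grasp point and lamp1 below 0.018 m and height (world z) of the grasp point below 0.14 m) or (horizontal distance between the grasp point and lamp2 below 0.018 m and height (world z) of the grasp point below 0.14 m) or (horizontal distance between the grasp point and lamp3 below 0.018 m and height (world z) of the grasp point below 0.14 m) or (horizontal distance between the grasp point and lamp4 below 0.018 m and height (world z) of the grasp point below 0.14 m) or (horizontal distance between the grasp point and lamp5 below 0.018 m and height (world z) of the grasp point below 0.14 m) or (horizontal distance between the grasp point and spare below 0.018 m and height (world z) of the grasp point below 0.12 m)).
It also fails if it takes over 58 s, if anything falls off the work surface, if the arm or the gripper's body presses on something with over 40 N, if the wrist force passes 120 N, or if a joint passes its speed limit or range.

## Working session

There is one attempt and no reset: what is moved stays moved. The work goes in short steps, Python scripts to look and compute and a tool call to move; the robot and the scene stay as the last step left them, time stands still between calls to the robot, and variables do not carry over. Pictures are saved under pics/ and viewed, about 8 in all and at most 12, crops included, and the job is handed in when it is done.

Besides the shell and the picture viewer there is one more tool, called by a JSON object that holds its "method" and its "body", one argument or row to a line. carry_out: Moves the arm, as the interface text tells. Its arguments: {"type":"object","properties":{"xyz":{"type":"array"},"angular":{"type":"array"},"hand":{"type":"array"},"squeeze":{"type":"number"}},"required":["xyz","angular","hand"]}

```bash
mkdir -p pics; cat > h.py <<'E'
import numpy as np, cv2
from rig import ctrl, cams, job
def snap(name,f):
    c=cams.camera(name); cv2.imwrite(f,c["pixels"][:,:,::-1]); return c
def ray(c,u,v,z):
    T=np.array(c["T"]); d=T[:3,:3]@np.array([(u-c["cx"])/c["fx"],(v-c["cy"])/c["fy"],1]); o=T[:3,3]
    return (o+d*(z-o[2])/d[2])
def proj(c,p):
    q=np.linalg.inv(c["T"])@np.r_[p,1]; return c["fx"]*q[0]/q[2]+c["cx"],c["fy"]*q[1]/q[2]+c["cy"]
E
python3 - <<'E'
from h import *
import pickle
for n in("top","side"):
    c=snap(n,f"pics/{n}0.png"); pickle.dump(c,open(n+"0.pkl","wb")); print(n,c["fx"],np.round(c["T"],3).tolist())
s=ctrl.get_state(); print(s)
E
```

```text
top 432.26398555853626 [[0.01, -0.981, 0.195, 0.351], [-1.0, -0.013, -0.017, 0.024], [0.019, -0.195, -0.981, 1.082], [0.0, 0.0, 0.0, 1.0]]
side 488.94776658857575 [[-0.989, -0.082, 0.126, 0.386], [-0.149, 0.661, -0.735, 1.077], [-0.023, -0.746, -0.666, 1.07], [0.0, 0.0, 0.0, 1.0]]
{'clock': 0.1, 'qpos': array([-1.40930771e+00,  3.78016241e-01,  7.97750963e-02,  1.27437756e+00,
        3.42179259e-05,  1.46053370e+00]), 'qvel': array([-0.00151195, -0.00212561,  0.00291263,  0.00181783, -0.00130396,
       -0.00063725]), 'effort': array([ 1.56846592e-03, -4.64692104e+01,  2.70583498e+01,  1.20627339e-02,
       -5.53359564e-05, -2.65463640e-06]), 'ee_pos': array([ 0.15427806, -0.55327123,  0.2026454 ]), 'tcp_rot': array([-2.50085858e+00,  1.89928033e+00,  2.03748141e-03]), 'force': array([ 0.43542698, -0.41244785,  0.37138863]), 'torque': array([ 0.05276572, -0.03537341, -0.02590967]), 'finger_gap': 0.08527677399916306}
```

View pics/top0.png

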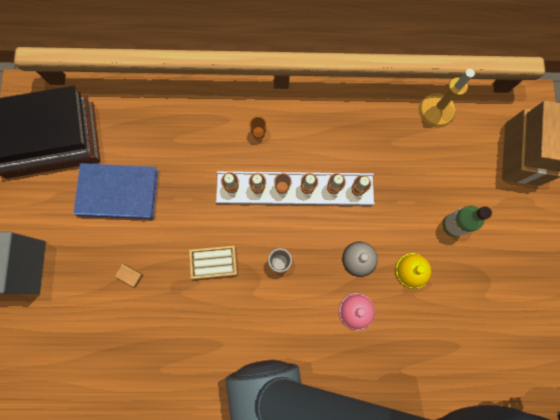

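View pics/side0.png

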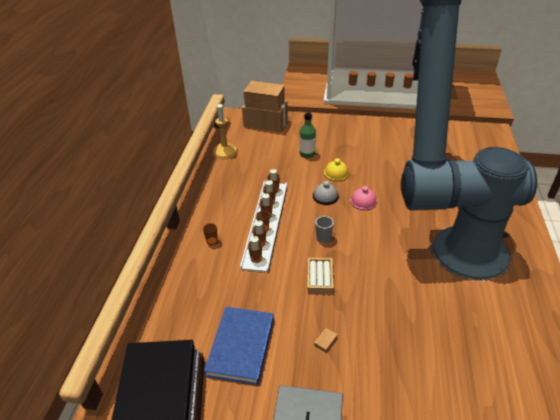

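The top view shows:
- **Bells:** steel at (360,259) with its knob at (363,257). The look-alikes are pink at (357,311) and yellow at (413,270).
- **Row glasses:** (230,183), (257,183), (283,184), (309,183), (336,183) and (362,186). The third, at (283,184), looks empty.
- **Spare glass:** (258,130), beyond the tray.
- **Other things:** candle box at (213,263), cup at (279,261).

By the description I choose the steel bell and the third glass, and check both in one crop.

```bash
python3 - <<'E'
from h import *
import pickle
t=pickle.load(open("top0.pkl","rb")); s=pickle.load(open("side0.pkl","rb"))
im=t["pixels"][:,:,::-1]; 
cv2.imwrite("pics/crop.png",cv2.resize(im[155:335,190:440],(800,576),interpolation=cv2.INTER_CUBIC))
for n,u,v,z in [("plunger",363,257,.062),("mouth",283,183,.072),("box",213,262.5,.026),("cup",279.5,258,.07),("pinkknob",361,311,.062),("yel",418,269,.062),("botttop",484,213,.17),("trayL",217,188,.012),("trayR",374,188,.012),("wick1",230,177,.103),("wick6",364,180,.103),("spare",258,124,.06)]:
    p=ray(t,u,v,z); print(n,p.round(3),"side px",np.round(proj(s,p)))
hsv=cv2.cvtColor(t["pixels"],cv2.COLOR_RGB2HSV)
w=((hsv[...,1]<60)&(hsv[...,2]>170)).astype(np.uint8)
for k,(a,b,c_,d) in {"tray":(150,220,205,385),"box":(240,285,180,245)}.items():
    ys,xs=np.nonzero(w[a:b,c_:d]); print(k,xs.min()+c_,xs.max()+c_,ys.min()+a,ys.max()+a,np.median(xs)+c_,np.median(ys)+a)
E
```

```text
plunger [ 0.448 -0.196  0.062] side px [326. 183.]
mouth [ 0.623 -0.005  0.072] side px [263. 215.]
box [0.433 0.163 0.026] side px [320. 273.]
cup [0.442 0.002 0.07 ] side px [322. 222.]
pinkknob [ 0.323 -0.187  0.062] side px [364. 188.]
yel [ 0.421 -0.325  0.062] side px [336. 161.]
botttop [ 0.536 -0.439  0.17 ] side px [308. 115.]
trayL [0.623 0.162 0.012] side px [254. 269.]
trayR [ 0.629 -0.24   0.012] side px [274. 183.]
wick1 [0.627 0.12  0.103] side px [254. 236.]
wick6 [ 0.625 -0.194  0.103] side px [272. 170.]
spare [0.778 0.059 0.06 ] side px [209. 228.]
tray 216 374 171 203 295.0 191.0
box 194 231 249 274 212.0 262.0
```

View pics/crop.png

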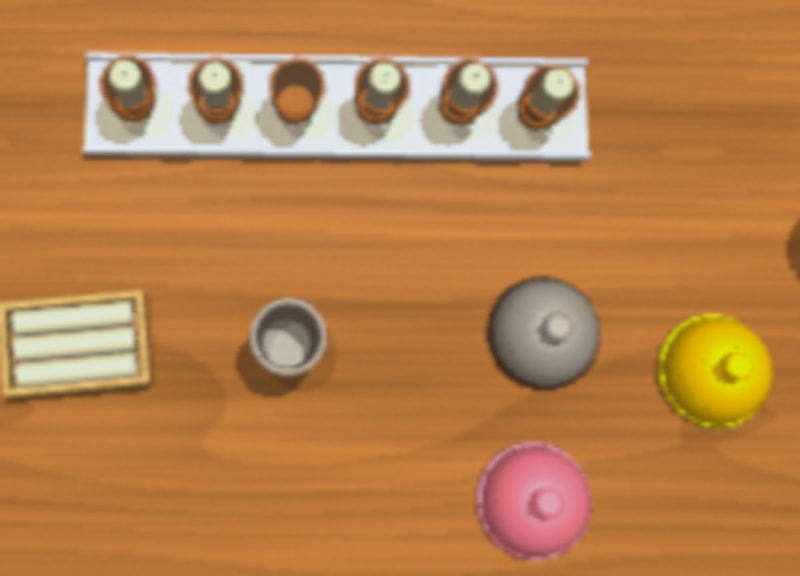

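The crop confirms it: the third glass is the only open one, and the steel-grey bell is the right bell. The side view agrees on the knob, which projects to (326,183) and is seen at (326,184). I refined the mouth to about (0.626,-0.006). Next I shut the hand and go over the bell at the present height.

{"method": "carry_out", "body": {
  "xyz": [
    [-26.3,-37.7,0],
    [-26.3,-37.7,0],
    [-26.3,-37.7,0],
    [-26.3,-37.7,0],
    [-26.3,-37.7,0],
    [-26.3,-37.7,0],
    [-26.3,-37.7,0],
    [-26.3,-37.7,0]
  ],
  "angular": [
    [0,0,0],
    [0,0,0],
    [0,0,0],
    [0,0,0],
    [0,0,0],
    [0,0,0],
    [0,0,0],
    [0,0,0]
  ],
  "hand": [0,0,0,0,0,0,0,0]
}}

```text
clock: 0.77
ee_pos: [0.3669, -0.2946, 0.203]
tcp_rot: [-2.5, 1.9, 0.003]
force: [0.5, 0.3, -0.2]
finger_gap: 0.0002
```

```bash
cat >> h.py <<'E'
from scipy.spatial.transform import Rotation as R
def shift(*p):
    s=ctrl.get_state(); r=R.from_rotvec(s["tcp_rot"])
    print("t",s["clock"],"tcp",s["ee_pos"].round(4),"z",r.as_matrix()[:,2].round(3),"F",s["force"].round(2),"gap",s["finger_gap"])
    for q in p: print(q,"shift cm",(100*r.inv().apply(np.array(q)-s["ee_pos"])).round(2))
E
python3 -c "
from h import *
shift((.447,-.198,.2),(.447,-.198,.11))"
```

```text
t 0.7667 tcp [ 0.3669 -0.2946  0.203 ] z [-0.001  0.002 -1.   ] F [ 0.53  0.26 -0.19] gap 0.00020106336286425855
(0.447, -0.198, 0.2) shift cm [ -7.15 -10.31   0.32]
(0.447, -0.198, 0.11) shift cm [ -7.13 -10.31   9.32]
```

{"method": "carry_out", "body": {
  "xyz": [
    [-7.1,-10.3,0.3],
    [-7.1,-10.3,0.3],
    [-7.1,-10.3,0.3],
    [-7.1,-10.3,0.3],
    [-7.1,-10.3,6],
    [-7.1,-10.3,9.3],
    [-7.1,-10.3,11],
    [-7.1,-10.3,11]
  ],
  "angular": [
    [0,0,0],
    [0,0,0],
    [0,0,0],
    [0,0,0],
    [0,0,0],
    [0,0,0],
    [0,0,0],
    [0,0,0]
  ],
  "hand": [0,0,0,0,0,0,0,0]
}}

```text
clock: 1.43
ee_pos: [0.4421, -0.1956, 0.0877]
tcp_rot: [-2.502, 1.9, 0.021]
force: [-0.9, 0.6, 0.1]
finger_gap: 0.0002
```

```bash
python3 -c "
from h import *
shift((.447,-.198,.07),(.447,-.198,.055))
a=snap('side','pics/s1.png')['pixels'][110:240,260:420];b=snap('top','pics/t1.png')['pixels'][200:320,300:450]
cv2.imwrite('pics/c1.png',np.hstack([cv2.resize(a,(400,325)),cv2.resize(b,(400,325))])[:,:,::-1])"
```

```text
t 1.4333 tcp [ 0.4421 -0.1956  0.0877] z [-0.01   0.008 -1.   ] F [-0.91  0.6   0.14] gap 0.00021296749499068022
(0.447, -0.198, 0.07) shift cm [ 0.38 -0.42  1.76]
(0.447, -0.198, 0.055) shift cm [ 0.4  -0.43  3.26]
```

View pics/c1.png

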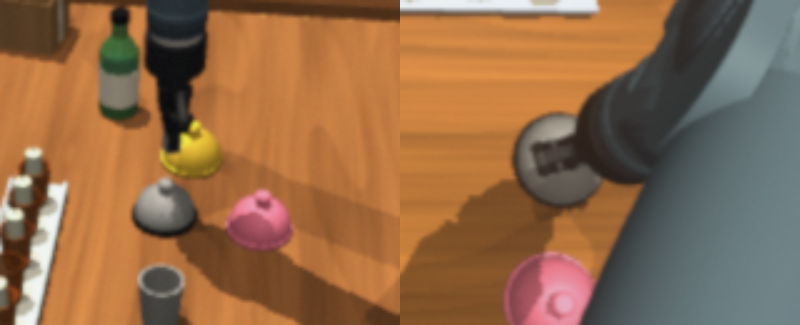

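The side crop shows the shut fingers at (172,150) above the steel knob at (166,183). Nothing else is near. I now press straight down in small steps, then lift.

{"method": "carry_out", "body": {
  "xyz": [
    [0.4,-0.4,1.0],
    [0.4,-0.4,1.8],
    [0.4,-0.4,2.2],
    [0.4,-0.4,2.5],
    [0.4,-0.4,2.7],
    [0.4,-0.4,2.8]
  ],
  "angular": [
    [0,0,0],
    [0,0,0],
    [0,0,0],
    [0,0,0],
    [0,0,0],
    [0,0,0]
  ],
  "hand": [0,0,0,0,0,0]
}}

```text
clock: 2.03
ee_pos: [0.4506, -0.2007, 0.0647]
tcp_rot: [-2.5, 1.9, 0.007]
force: [0.0, -0.5, 0.8]
finger_gap: -0.0002
```

```bash
python3 -c "
from h import *
shift((.447,-.198,.058),(.447,-.198,.056))"
```

```text
t 2.0333 tcp [ 0.4506 -0.2007  0.0647] z [-0.003  0.004 -1.   ] F [ 0.05 -0.45  0.76] gap -0.00016362784817332943
(0.447, -0.198, 0.058) shift cm [-0.35  0.28  0.68]
(0.447, -0.198, 0.056) shift cm [-0.35  0.28  0.88]
```

{"method": "carry_out", "body": {
  "xyz": [
    [-0.3,0.2,0.1],
    [-0.3,0.2,0.3],
    [-0.3,0.2,0.5],
    [-0.3,0.2,0.7],
    [-0.3,0.2,0.8],
    [-0.3,0.2,0.8],
    [-0.3,0.2,0.8]
  ],
  "angular": [
    [0,0,0],
    [0,0,0],
    [0,0,0],
    [0,0,0],
    [0,0,0],
    [0,0,0],
    [0,0,0]
  ],
  "hand": [0,0,0,0,0,0,0]
}}

```text
clock: 2.62
ee_pos: [0.4479, -0.1983, 0.0567]
tcp_rot: [-2.5, 1.9, 0.007]
force: [-0.3, -0.2, -0.1]
finger_gap: 0.0
```

```bash
python3 -c "
from h import *
shift((.447,-.198,.056),(.447,-.198,.055))"
```

```text
t 2.6167 tcp [ 0.4479 -0.1983  0.0567] z [-0.003  0.004 -1.   ] F [-0.35 -0.19 -0.09] gap 1.8965512622204097e-05
(0.447, -0.198, 0.056) shift cm [-0.05  0.08  0.07]
(0.447, -0.198, 0.055) shift cm [-0.05  0.08  0.17]
```

At z = 0.0567 there is no force, though contact was due at 0.062. I look before pressing further.

```bash
python3 -c "
from h import *
c=snap('side','pics/s2.png');print(proj(c,ctrl.get_state()['ee_pos']),proj(c,(.447,-.198,.062)))
d=snap('top','pics/t2.png');print(proj(d,ctrl.get_state()['ee_pos']))
cv2.imwrite('pics/c2.png',np.hstack([cv2.resize(c['pixels'][150:210,290:360],(420,360),interpolation=2),cv2.resize(d['pixels'][230:290,330:390],(360,360),interpolation=2)])[:,:,::-1]);shift()"
```

```text
(np.float64(325.65464379851136), np.float64(183.97471278399993)) (np.float64(325.99194492479285), np.float64(182.82390026004177))
(np.float64(363.71528357537784), np.float64(257.0126049620907))
t 2.7167 tcp [ 0.448  -0.1984  0.0568] z [-0.003  0.004 -1.   ] F [-0.4  -0.75 -0.58] gap -0.0001646142729889869
```

View pics/c2.png

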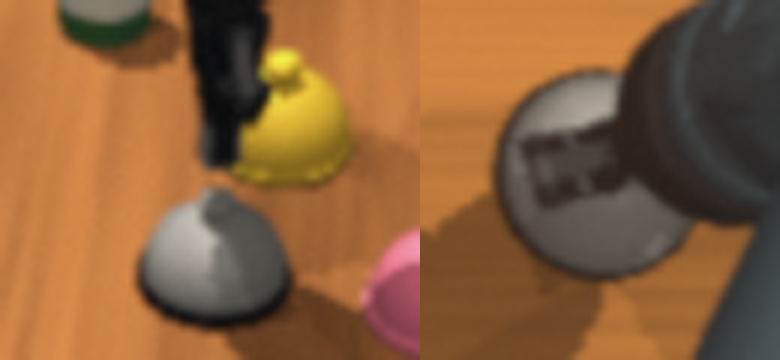

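The side crop shows the tips' lower end at about (327,178), roughly 4 px above the knob at (326,182). The reported TCP projects to (325.7,184), so the true tips seem about 2 cm higher than the reading. The lack of force agrees. I carry on down slowly, watching the force.

```bash
python3 -c "
from h import *
c=cams.camera('side')
for z in (.0567,.07,.08,.09): print(z,np.round(proj(c,(.448,-.198,z)),1))
for y in (-.21,-.22): print(y,np.round(proj(c,(.448,y,.0567)),1))
b=cv2.cvtColor(c['pixels'],cv2.COLOR_RGB2GRAY)
print(b[170:192,320:334])"
```

```text
0.0567 [325.6 184.1]
0.07 [325.8 180.9]
0.08 [325.9 178.5]
0.09 [326.  176.1]
-0.21 [325.9 181.8]
-0.22 [326.2 180. ]
[[134 132 120  82  42  24  16  14  16  22  47  60  88 147]
 [133 130 118  85  52  34  16  17  18  37  87 116 133 157]
 [133 129 113  82  60  39  18  17  18  50 109 143 152 157]
 [133 130 109  80  61  36  19  18  19  55 113 139 144 148]
 [134 129 109  81  57  33  18  17  20  53 106 130 134 137]
 [133 129 110  82  58  32  17  15  17  52  98 118 122 127]
 [133 130 119  93  62  36  21  20  25  61  93 107 111 113]
 [132 133 134 115  81  56  47  46  58  96 107 103 105 107]
 [131 134 139 129 113 102 101  89  86 112 116 114 117 125]
 [130 134 140 137 132 133 136 123 107  96  92 108 120 130]
 [133 134 138 136 129 127 127 129 122 106  98  99 100  96]
 [131 135 140 140 133 117 106 104 109 114 115 111 105  93]
 [130 137 141 146 138 110  88  86  91 107 113 110 107 103]
 [138 148 147 144 121  94  86  84  83  92  99 103 104 104]
 [157 167 164 140 110  93  88  83  78  76  80  86  94  98]
 [174 181 178 139  92  82  83  78  75  77  78  77  77  88]
 [181 185 182 146  94  76  75  78  79  82  81  79  77  76]
 [183 185 185 167 124  89  81  82  82  84  82  81  79  77]
 [178 182 187 185 166 127 101  89  84  83  84  83  80  80]
 [173 177 183 187 185 164 129 101  89  86  86  82  81  80]
 [171 175 181 185 185 171 137 109  93  87  85  85  83  80]
 [166 170 175 181 181 151 122 113 100  88  84  84  82  80]]
```

{"method": "carry_out", "body": {
  "xyz": [
    [0,0.1,0.2],
    [0,0.1,0.4],
    [0,0.1,0.5],
    [0,0.1,0.5]
  ],
  "angular": [
    [0,0,0],
    [0,0,0],
    [0,0,0],
    [0,0,0]
  ],
  "hand": [0,0,0,0]
}}

```text
clock: 3.1
ee_pos: [0.4467, -0.1984, 0.0515]
tcp_rot: [-2.5, 1.9, 0.008]
force: [0.4, 0.1, 0.3]
finger_gap: -0.0001
```

{"method": "carry_out", "body": {
  "xyz": [
    [0,0,0.2],
    [0,0,0.4],
    [0,0,0.5],
    [0,0,0.5]
  ],
  "angular": [
    [0,0,0],
    [0,0,0],
    [0,0,0],
    [0,0,0]
  ],
  "hand": [0,0,0,0]
}}

```text
clock: 3.43
ee_pos: [0.4464, -0.1983, 0.0461]
tcp_rot: [-2.5, 1.9, 0.009]
force: [-0.3, 0.0, -0.2]
finger_gap: 0.0004
```

{"method": "carry_out", "body": {
  "xyz": [
    [0,0,0.1],
    [0,0,0.2],
    [0,0,0.3],
    [0,0,0.3]
  ],
  "angular": [
    [0,0,0],
    [0,0,0],
    [0,0,0],
    [0,0,0]
  ],
  "hand": [0,0,0,0]
}}

```text
clock: 3.77
ee_pos: [0.4463, -0.1982, 0.0429]
tcp_rot: [-2.5, 1.9, 0.01]
force: [-0.2, 0.3, 0.3]
finger_gap: 0.0006
```

```bash
python3 -c "
from h import *
c=snap('side','pics/s3.png');shift()
cv2.imwrite('pics/c3.png',cv2.resize(c['pixels'][150:210,290:360],(700,600),interpolation=2)[:,:,::-1])"
```

```text
t 3.8167 tcp [ 0.4463 -0.1982  0.043 ] z [-0.004  0.004 -1.   ] F [-0.36 -0.38  0.6 ] gap 0.00013291216295482314
```

View pics/c3.png

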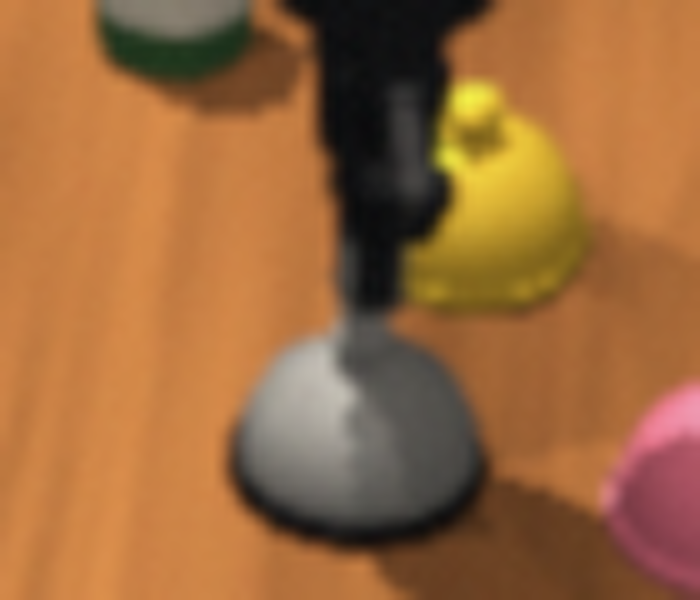

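The tips, at about (372,310) in the crop, are now almost on the steel knob at (370,320) and well centred. I go on in millimetre steps.

{"method": "carry_out", "body": {
  "xyz": [
    [0,0,0.1],
    [0,0,0.2],
    [0,0,0.3],
    [0,0,0.3]
  ],
  "angular": [
    [0,0,0],
    [0,0,0],
    [0,0,0],
    [0,0,0]
  ],
  "hand": [0,0,0,0]
}}

```text
clock: 4.15
ee_pos: [0.4461, -0.1981, 0.0398]
tcp_rot: [-2.5, 1.9, 0.01]
force: [-0.3, -0.9, -0.7]
finger_gap: 0.0002
```

{"method": "carry_out", "body": {
  "xyz": [
    [0,0,0.1],
    [0,0,0.2],
    [0,0,0.3],
    [0,0,0.3]
  ],
  "angular": [
    [0,0,0],
    [0,0,0],
    [0,0,0],
    [0,0,0]
  ],
  "hand": [0,0,0,0]
}}

```text
clock: 4.48
ee_pos: [0.446, -0.198, 0.0366]
tcp_rot: [-2.5, 1.9, 0.011]
force: [0.4, 0.3, 0.5]
finger_gap: -0.0003
```

{"method": "carry_out", "body": {
  "xyz": [
    [0,0,0.1],
    [0,0,0.2],
    [0,0,0.3],
    [0,0,0.3]
  ],
  "angular": [
    [0,0,0],
    [0,0,0],
    [0,0,0],
    [0,0,0]
  ],
  "hand": [0,0,0,0]
}}

```text
clock: 4.82
ee_pos: [0.446, -0.198, 0.0336]
tcp_rot: [-2.501, 1.9, 0.01]
force: [-0.3, -0.0, 1.5]
finger_gap: -0.0001
```

```bash
python3 -c "
from h import *
c=snap('side','pics/s4.png');shift()
b=cv2.cvtColor(c['pixels'],cv2.COLOR_RGB2GRAY)
print(b[174:192,320:334])
a=cv2.imread('pics/side0.png')[195:206,305:345];print('foot moved px diff',np.abs(a.astype(int)-c['pixels'][195:206,305:345,::-1]).mean())"
```

```text
t 4.8667 tcp [ 0.446  -0.198   0.0337] z [-0.005  0.005 -1.   ] F [-0.64  0.5   2.1 ] gap 0.00024921375994319895
[[133 133 130  91  31  16  13  15  12  16  19  20  20  43]
 [133 133 132  96  41  18  14  12  17  15  16  18  30  73]
 [133 133 135 101  52  30  13  15  15  21  34  40  62  95]
 [132 133 135 103  65  40  18  17  15  29  60  78  94 107]
 [132 133 134 102  70  48  22  18  18  36  76 105 118 124]
 [132 133 128  99  72  49  20  18  18  38  74 106 122 131]
 [133 135 127  95  68  45  21  17  21  40  73  96 101  96]
 [131 134 130  97  64  43  20  17  21  42  84 104 104  96]
 [132 137 136 110  79  47  25  22  26  48  89 108 106 104]
 [137 144 140 124  99  68  52  50  52  62  88 103 104 103]
 [156 161 152 128 102  85  81  78  74  74  78  87  93  99]
 [173 179 172 128  90  84  78  77  76  77  77  77  79  87]
 [182 186 183 141  90  76  72  76  80  80  81  80  76  76]
 [184 187 187 162 120  89  78  81  82  83  83  81  80  78]
 [180 183 188 184 147 106  90  84  85  84  84  82  80  79]
 [175 178 183 184 152 117  99  90  87  85  85  84  84  80]
 [173 177 180 182 152 118 106  93  89  86  87  83  83  80]
 [167 171 175 176 149 119 112 103  90  86  85  85  82  82]]
foot moved px diff 14.070454545454545
```

First contact, about 2 N, comes at a reading of z ≈ 0.034. The knob top is at 0.062, so the z reading is about 28 mm low. I press 6 mm further.

{"method": "carry_out", "body": {
  "xyz": [
    [0,0,0.2],
    [0,0,0.4],
    [0,0,0.6],
    [0,0,0.6],
    [0,0,0.6]
  ],
  "angular": [
    [0,0,0],
    [0,0,0],
    [0,0,0],
    [0,0,0],
    [0,0,0]
  ],
  "hand": [0,0,0,0,0]
}}

```text
clock: 5.28
ee_pos: [0.4461, -0.1981, 0.0282]
tcp_rot: [-2.501, 1.9, 0.009]
force: [-2.1, 1.3, 8.4]
finger_gap: -0.0002
```

The force is 8.4 N, above the 5 N needed for fully down. I hold briefly, then lift straight up well clear.

{"method": "carry_out", "body": {
  "xyz": [
    [0,0,0.1],
    [0,0,0.1],
    [0,0,-1],
    [0,0,-3],
    [0,0,-7],
    [0,0,-11],
    [0,0,-15],
    [0,0,-17]
  ],
  "angular": [
    [0,0,0],
    [0,0,0],
    [0,0,0],
    [0,0,0],
    [0,0,0],
    [0,0,0],
    [0,0,0],
    [0,0,0]
  ],
  "hand": [0,0,0,0,0,0,0,0]
}}

```text
clock: 5.95
ee_pos: [0.4486, -0.1998, 0.2027]
tcp_rot: [-2.5, 1.9, 0.0]
force: [1.1, -0.7, 0.6]
finger_gap: 0.0
```

```bash
python3 -c "
from h import *
shift((.626,-.006,.2))
c=snap('side','pics/s5.png');snap('top','pics/t5.png')
cv2.imwrite('pics/c5.png',np.vstack([cv2.resize(c['pixels'][60:220,250:410],(560,560),interpolation=2)])[:,:,::-1]);print(proj(c,ctrl.get_state()['ee_pos']),proj(c,ctrl.get_state()['ee_pos']+[0,0,.028]))
b=cv2.cvtColor(c['pixels'],cv2.COLOR_RGB2GRAY)"
```

```text
t 5.95 tcp [ 0.4486 -0.1998  0.2027] z [ 0.001  0.001 -1.   ] F [ 1.14 -0.71  0.58] gap 3.6148939581944515e-05
(0.626, -0.006, 0.2) shift cm [-13.92 -22.28   0.3 ]
(np.float64(326.9901662028523), np.float64(146.90698628406955)) (np.float64(327.36825327941864), np.float64(139.3226666378467))
```

View pics/c5.png

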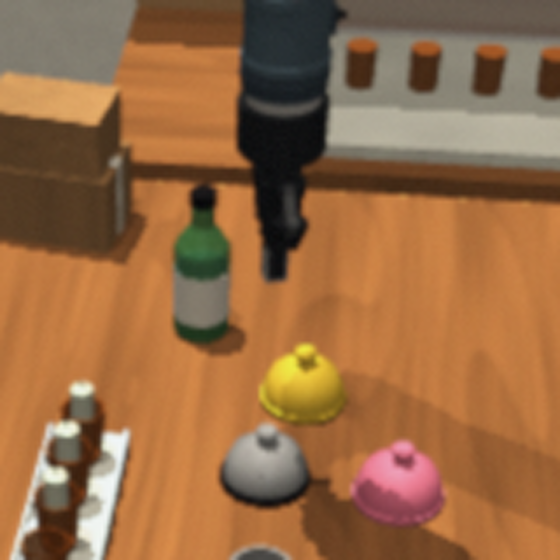

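The tips are seen at (328,140). The reading plus 28 mm predicts (327.4,139.3), so the +28 mm z correction holds, and x/y agree too. The knob is back up at (326,183) and the bell has not moved. Next I go over the empty glass at height.

{"method": "carry_out", "body": {
  "xyz": [
    [-13.9,-22.3,0],
    [-13.9,-22.3,0],
    [-13.9,-22.3,0],
    [-13.9,-22.3,0],
    [-13.9,-22.3,0],
    [-13.9,-22.3,0],
    [-13.9,-22.3,0],
    [-13.9,-22.3,0]
  ],
  "angular": [
    [0,0,0],
    [0,0,0],
    [0,0,0],
    [0,0,0],
    [0,0,0],
    [0,0,0],
    [0,0,0],
    [0,0,0]
  ],
  "hand": [0,0,0,0,0,0,0,0]
}}

```text
clock: 6.72
ee_pos: [0.6287, -0.0037, 0.1999]
tcp_rot: [-2.505, 1.895, -0.0]
force: [-0.6, -0.8, -0.4]
finger_gap: -0.0002
```

```bash
python3 -c "
from h import *
shift((.626,-.006,.082),(.626,-.006,.10))"
```

```text
t 6.7167 tcp [ 0.6287 -0.0037  0.1999] z [ 0.001  0.001 -1.   ] F [-0.65 -0.79 -0.41] gap -0.00023513911554808205
(0.626, -0.006, 0.082) shift cm [ 0.16  0.33 11.79]
(0.626, -0.006, 0.1) shift cm [0.16 0.33 9.99]
```

Down to a reading of about 0.12 (tips near 0.15) for a look.

{"method": "carry_out", "body": {
  "xyz": [
    [0.2,0.3,2],
    [0.2,0.3,4],
    [0.2,0.3,6],
    [0.2,0.3,7.5],
    [0.2,0.3,8],
    [0.2,0.3,8]
  ],
  "angular": [
    [0,0,0],
    [0,0,0],
    [0,0,0],
    [0,0,0],
    [0,0,0],
    [0,0,0]
  ],
  "hand": [0,0,0,0,0,0]
}}

```text
clock: 7.22
ee_pos: [0.6238, -0.0069, 0.1173]
tcp_rot: [2.503, -1.896, -0.007]
force: [-0.1, 0.1, -0.6]
finger_gap: 0.0001
```

```bash
python3 -c "
from h import *
shift((.626,-.006,.082))
c=snap('side','pics/s6.png');d=snap('top','pics/t6.png')
p=ctrl.get_state()['ee_pos'];print('side',proj(c,p),proj(c,p+[0,0,.028]),'top',proj(d,p+[0,0,.028]))
cv2.imwrite('pics/c6.png',np.hstack([cv2.resize(c['pixels'][150:270,210:330],(400,400),interpolation=2),cv2.resize(d['pixels'][120:220,230:330],(400,400),interpolation=2)])[:,:,::-1])"
```

```text
t 7.2167 tcp [ 0.6238 -0.0069  0.1173] z [-0.005  0.001 -1.   ] F [-0.12  0.08 -0.63] gap 0.0001489722377374511
(0.626, -0.006, 0.082) shift cm [-0.02 -0.26  3.52]
side (np.float64(261.6660954048854), np.float64(202.56888368023795)) (np.float64(261.215631937145), np.float64(195.36080297849722)) top (np.float64(285.03425709375335), np.float64(172.82419059009467))
```

View pics/c6.png

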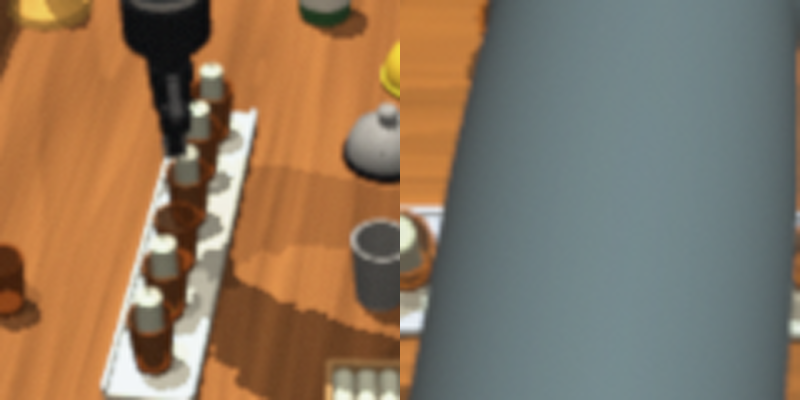

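In the side crop the tips are at full-image (262,196.5), against a prediction of (261.2,195.4). The open mouth is at (264,215), against (263,215) predicted. So alignment is good and the correction still holds; the arm hides the glass in the top view. I go down to tips about 3.7 cm above the rim and hold for more than 3 s.

{"method": "carry_out", "body": {
  "xyz": [
    [0,-0.2,1],
    [0,-0.2,2],
    [0,-0.2,3],
    [0,-0.2,3.5],
    [0,-0.2,3.5],
    [0,-0.2,3.5],
    [0,-0.2,3.5],
    [0,-0.2,3.5]
  ],
  "angular": [
    [0,0,0],
    [0,0,0],
    [0,0,0],
    [0,0,0],
    [0,0,0],
    [0,0,0],
    [0,0,0],
    [0,0,0]
  ],
  "hand": [0,0,0,0,0,0,0,0]
}}

```text
clock: 7.98
ee_pos: [0.6285, -0.0064, 0.0857]
tcp_rot: [-2.504, 1.895, -0.001]
force: [-0.7, -0.2, 0.8]
finger_gap: 0.0001
```

{"method": "carry_out", "body": {
  "xyz": [
    [0,0,0],
    [0,0,0],
    [0,0,0],
    [0,0,0],
    [0,0,0],
    [0,0,0],
    [0,0,0],
    [0,0,0]
  ],
  "angular": [
    [0,0,0],
    [0,0,0],
    [0,0,0],
    [0,0,0],
    [0,0,0],
    [0,0,0],
    [0,0,0],
    [0,0,0]
  ],
  "hand": [0,0,0,0,0,0,0,0]
}}

```text
clock: 8.65
ee_pos: [0.6285, -0.0064, 0.0856]
tcp_rot: [-2.504, 1.895, -0.001]
force: [-0.3, -0.4, -0.2]
finger_gap: -0.0002
```

```bash
python3 -c "
from h import *
shift((.626,-.006,.080))
c=snap('side','pics/s7.png');cv2.imwrite('pics/c7.png',cv2.resize(c['pixels'][170:250,230:310],(480,480),interpolation=2)[:,:,::-1])"
```

```text
t 8.65 tcp [ 0.6285 -0.0064  0.0856] z [ 0.002  0.001 -1.   ] F [-0.31 -0.37 -0.15] gap -0.000244698550391233
(0.626, -0.006, 0.08) shift cm [-0.1   0.23  0.56]
```

View pics/c7.png

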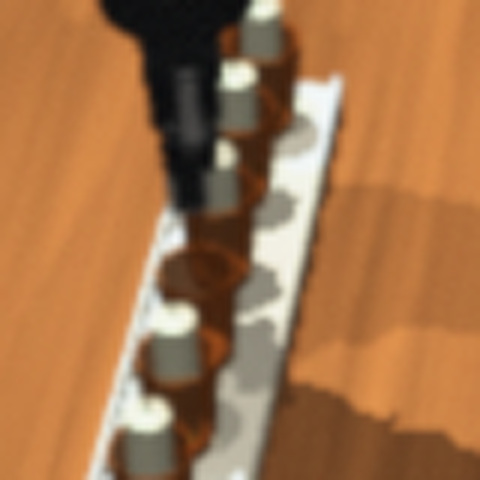

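The tips are at (261.7,205) and the open mouth at (263.8,215.3), so they are about 4 cm above it and perhaps 4 mm too far ahead. I trim slightly and hold.

{"method": "carry_out", "body": {
  "xyz": [
    [0,0.3,0.3],
    [0,0.3,0.5],
    [0,0.3,0.5],
    [0,0.3,0.5],
    [0,0.3,0.5],
    [0,0.3,0.5],
    [0,0.3,0.5],
    [0,0.3,0.5]
  ],
  "angular": [
    [0,0,0],
    [0,0,0],
    [0,0,0],
    [0,0,0],
    [0,0,0],
    [0,0,0],
    [0,0,0],
    [0,0,0]
  ],
  "hand": [0,0,0,0,0,0,0,0]
}}

```text
clock: 9.37
ee_pos: [0.6257, -0.0072, 0.0807]
tcp_rot: [-2.504, 1.895, -0.002]
force: [0.4, -0.0, 1.0]
finger_gap: 0.0003
```

{"method": "carry_out", "body": {
  "xyz": [
    [0,0,0],
    [0,0,0],
    [0,0,0],
    [0,0,0],
    [0,0,0],
    [0,0,0],
    [0,0,0],
    [0,0,0]
  ],
  "angular": [
    [0,0,0],
    [0,0,0],
    [0,0,0],
    [0,0,0],
    [0,0,0],
    [0,0,0],
    [0,0,0],
    [0,0,0]
  ],
  "hand": [0,0,0,0,0,0,0,0]
}}

```text
clock: 10.03
ee_pos: [0.6257, -0.0071, 0.0807]
tcp_rot: [-2.504, 1.895, -0.002]
force: [-0.3, 0.6, -0.4]
finger_gap: 0.0002
```

{"method": "carry_out", "body": {
  "xyz": [
    [0,0,0],
    [0,0,0],
    [0,0,0],
    [0,0,0],
    [0,0,0],
    [0,0,0],
    [0,0,0],
    [0,0,0]
  ],
  "angular": [
    [0,0,0],
    [0,0,0],
    [0,0,0],
    [0,0,0],
    [0,0,0],
    [0,0,0],
    [0,0,0],
    [0,0,0]
  ],
  "hand": [0,0,0,0,0,0,0,0]
}}

```text
clock: 10.7
ee_pos: [0.6257, -0.0072, 0.0807]
tcp_rot: [-2.504, 1.895, -0.002]
force: [-0.0, 0.1, -0.7]
finger_gap: 0.0001
```

{"method": "carry_out", "body": {
  "xyz": [
    [0,0,0],
    [0,0,0],
    [0,0,0],
    [0,0,0],
    [0,0,0],
    [0,0,0],
    [0,0,0],
    [0,0,0]
  ],
  "angular": [
    [0,0,0],
    [0,0,0],
    [0,0,0],
    [0,0,0],
    [0,0,0],
    [0,0,0],
    [0,0,0],
    [0,0,0]
  ],
  "hand": [0,0,0,0,0,0,0,0]
}}

```text
clock: 11.37
ee_pos: [0.6257, -0.0071, 0.0807]
tcp_rot: [-2.504, 1.895, -0.002]
force: [-0.7, 0.5, -0.3]
finger_gap: -0.0001
```

{"method": "carry_out", "body": {
  "xyz": [
    [0,0,0],
    [0,0,0],
    [0,0,0],
    [0,0,0],
    [0,0,0],
    [0,0,0],
    [0,0,0],
    [0,0,0]
  ],
  "angular": [
    [0,0,0],
    [0,0,0],
    [0,0,0],
    [0,0,0],
    [0,0,0],
    [0,0,0],
    [0,0,0],
    [0,0,0]
  ],
  "hand": [0,0,0,0,0,0,0,0]
}}

```text
clock: 12.03
ee_pos: [0.6257, -0.0072, 0.0808]
tcp_rot: [-2.504, 1.895, -0.002]
force: [-0.8, -0.5, 1.1]
finger_gap: 0.0002
```

{"method": "carry_out", "body": {
  "xyz": [
    [0,0,-2],
    [0,0,-5],
    [0,0,-8],
    [0,0,-11],
    [0,0,-12],
    [0,0,-12],
    [0,0,-12]
  ],
  "angular": [
    [0,0,0],
    [0,0,0],
    [0,0,0],
    [0,0,0],
    [0,0,0],
    [0,0,0],
    [0,0,0]
  ],
  "hand": [0,0,0,0,0,0,0]
}}

```text
clock: 12.62
ee_pos: [0.6258, -0.0073, 0.2004]
tcp_rot: [-2.503, 1.895, -0.003]
force: [-0.7, 0.0, -0.1]
finger_gap: -0.0002
```

```bash
python3 -c "
from h import *
shift((.434,.163,.2),(.434,.163,.036))"
```

```text
t 12.6167 tcp [ 0.6258 -0.0073  0.2004] z [ 0.003  0.001 -1.   ] F [-0.7   0.02 -0.14] gap -0.0002485223066041776
(0.434, 0.163, 0.2) shift cm [-2.160e+01  1.384e+01  1.000e-02]
(0.434, 0.163, 0.036) shift cm [-21.6   13.88  16.41]
```

{"method": "carry_out", "body": {
  "xyz": [
    [-21.6,13.8,0],
    [-21.6,13.8,0],
    [-21.6,13.8,0],
    [-21.6,13.8,0],
    [-21.6,13.8,0],
    [-21.6,13.8,0],
    [-21.6,13.8,0],
    [-21.6,13.8,0]
  ],
  "angular": [
    [0,0,0],
    [0,0,0],
    [0,0,0],
    [0,0,0],
    [0,0,0],
    [0,0,0],
    [0,0,0],
    [0,0,0]
  ],
  "hand": [0,0,0,0,0,0,0,0]
}}

```text
clock: 13.28
ee_pos: [0.4307, 0.1641, 0.198]
tcp_rot: [2.507, -1.89, -0.002]
force: [0.5, -0.5, 1.3]
finger_gap: -0.0001
```

```bash
python3 -c "
from h import *
shift((.434,.163,.2),(.434,.163,.07))"
```

```text
t 13.2833 tcp [0.4307 0.1641 0.198 ] z [-0.002 -0.    -1.   ] F [ 0.5  -0.54  1.31] gap -8.73812672511494e-05
(0.434, 0.163, 0.2) shift cm [ 0.2  -0.28 -0.2 ]
(0.434, 0.163, 0.07) shift cm [ 0.2  -0.31 12.8 ]
```

{"method": "carry_out", "body": {
  "xyz": [
    [0.2,-0.3,3],
    [0.2,-0.3,6],
    [0.2,-0.3,9],
    [0.2,-0.3,11],
    [0.2,-0.3,12.5],
    [0.2,-0.3,12.8],
    [0.2,-0.3,12.8],
    [0.2,-0.3,12.8]
  ],
  "angular": [
    [0,0,0],
    [0,0,0],
    [0,0,0],
    [0,0,0],
    [0,0,0],
    [0,0,0],
    [0,0,0],
    [0,0,0]
  ],
  "hand": [0,0,0,0,0,0,0,0]
}}

```text
clock: 13.95
ee_pos: [0.4345, 0.1624, 0.0699]
tcp_rot: [2.506, -1.891, -0.002]
force: [0.6, -0.3, -0.2]
finger_gap: 0.0
```

```bash
python3 -c "
from h import *
shift((.434,.163,.036))
c=snap('side','pics/s8.png');p=ctrl.get_state()['ee_pos']+[0,0,.028];print(proj(c,p))
cv2.imwrite('pics/c8.png',cv2.resize(c['pixels'][200:310,260:370],(550,550),interpolation=2)[:,:,::-1])"
```

```text
t 13.95 tcp [0.4345 0.1624 0.0699] z [-0.002 -0.001 -1.   ] F [ 0.61 -0.26 -0.23] gap 3.146813408988473e-05
(0.434, 0.163, 0.036) shift cm [-0.07  0.03  3.39]
(np.float64(320.3779946658315), np.float64(254.73718282015358))
```

View pics/c8.png

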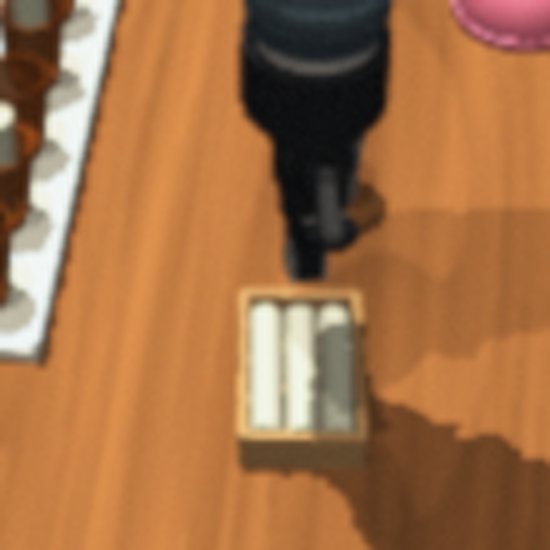

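The tips are at (321,255), as predicted, and the box centre is at (320,272.5), which matches (0.433,0.163). I go down to about 4 cm above the rim and hold for more than 3 s, then lift.

{"method": "carry_out", "body": {
  "xyz": [
    [0,0,1],
    [0,0,2],
    [0,0,3],
    [0,0,3.3],
    [0,0,3.3],
    [0,0,3.3],
    [0,0,3.3],
    [0,0,3.3]
  ],
  "angular": [
    [0,0,0],
    [0,0,0],
    [0,0,0],
    [0,0,0],
    [0,0,0],
    [0,0,0],
    [0,0,0],
    [0,0,0]
  ],
  "hand": [0,0,0,0,0,0,0,0]
}}

```text
clock: 14.67
ee_pos: [0.4358, 0.1629, 0.0384]
tcp_rot: [-2.507, 1.892, -0.001]
force: [0.3, 0.8, 0.0]
finger_gap: 0.0001
```

{"method": "carry_out", "body": {
  "xyz": [
    [0,0,0],
    [0,0,0],
    [0,0,0],
    [0,0,0],
    [0,0,0],
    [0,0,0],
    [0,0,0],
    [0,0,0]
  ],
  "angular": [
    [0,0,0],
    [0,0,0],
    [0,0,0],
    [0,0,0],
    [0,0,0],
    [0,0,0],
    [0,0,0],
    [0,0,0]
  ],
  "hand": [0,0,0,0,0,0,0,0]
}}

```text
clock: 15.33
ee_pos: [0.4358, 0.1629, 0.0384]
tcp_rot: [-2.507, 1.892, -0.001]
force: [0.2, -0.3, 1.3]
finger_gap: 0.0003
```

{"method": "carry_out", "body": {
  "xyz": [
    [0,0,0],
    [0,0,0],
    [0,0,0],
    [0,0,0],
    [0,0,0],
    [0,0,0],
    [0,0,0],
    [0,0,0]
  ],
  "angular": [
    [0,0,0],
    [0,0,0],
    [0,0,0],
    [0,0,0],
    [0,0,0],
    [0,0,0],
    [0,0,0],
    [0,0,0]
  ],
  "hand": [0,0,0,0,0,0,0,0]
}}

```text
clock: 16.0
ee_pos: [0.4358, 0.1629, 0.0383]
tcp_rot: [-2.508, 1.892, -0.001]
force: [-0.8, -0.2, 0.2]
finger_gap: 0.0002
```

{"method": "carry_out", "body": {
  "xyz": [
    [0,0,0],
    [0,0,0],
    [0,0,0],
    [0,0,0],
    [0,0,0],
    [0,0,0],
    [0,0,0],
    [0,0,0]
  ],
  "angular": [
    [0,0,0],
    [0,0,0],
    [0,0,0],
    [0,0,0],
    [0,0,0],
    [0,0,0],
    [0,0,0],
    [0,0,0]
  ],
  "hand": [0,0,0,0,0,0,0,0]
}}

```text
clock: 16.67
ee_pos: [0.4358, 0.1629, 0.0383]
tcp_rot: [-2.508, 1.892, -0.001]
force: [-0.4, -0.5, -0.3]
finger_gap: 0.0002
```

{"method": "carry_out", "body": {
  "xyz": [
    [0,0,0],
    [0,0,0],
    [0,0,0],
    [0,0,0],
    [0,0,0],
    [0,0,0],
    [0,0,0],
    [0,0,0]
  ],
  "angular": [
    [0,0,0],
    [0,0,0],
    [0,0,0],
    [0,0,0],
    [0,0,0],
    [0,0,0],
    [0,0,0],
    [0,0,0]
  ],
  "hand": [0,0,0,0,0,0,0,0]
}}

```text
clock: 17.33
ee_pos: [0.4358, 0.1629, 0.0384]
tcp_rot: [-2.508, 1.892, -0.001]
force: [0.5, 0.4, 0.2]
finger_gap: 0.0001
```

{"method": "carry_out", "body": {
  "xyz": [
    [0,0,0],
    [0,0,0],
    [0,0,0],
    [0,0,0],
    [0,0,0],
    [0,0,0],
    [0,0,0],
    [0,0,0]
  ],
  "angular": [
    [0,0,0],
    [0,0,0],
    [0,0,0],
    [0,0,0],
    [0,0,0],
    [0,0,0],
    [0,0,0],
    [0,0,0]
  ],
  "hand": [0,0,0,0,0,0,0,0]
}}

```text
clock: 18.0
ee_pos: [0.4358, 0.1628, 0.0383]
tcp_rot: [-2.507, 1.892, -0.001]
force: [0.9, 0.0, -0.1]
finger_gap: -0.0002
```

{"method": "carry_out", "body": {
  "xyz": [
    [0,0,-2],
    [0,0,-5],
    [0,0,-8],
    [0,0,-11],
    [0,0,-14],
    [0,0,-15],
    [0,0,-15],
    [0,0,-15]
  ],
  "angular": [
    [0,0,0],
    [0,0,0],
    [0,0,0],
    [0,0,0],
    [0,0,0],
    [0,0,0],
    [0,0,0],
    [0,0,0]
  ],
  "hand": [0,0,0,0,0,0,0,0]
}}

```text
clock: 18.67
ee_pos: [0.4362, 0.1629, 0.1885]
tcp_rot: [-2.507, 1.891, -0.002]
force: [0.1, 0.9, -0.7]
finger_gap: -0.0003
```

```bash
python3 -c "
from h import *
shift()
c=snap('side','pics/s9.png');cv2.imwrite('pics/c9.png',np.hstack([cv2.imread('pics/side0.png')[90:370,180:380],c['pixels'][90:370,180:380,::-1]]).repeat(2,0).repeat(2,1))"
```

```text
t 18.6667 tcp [0.4362 0.1629 0.1885] z [ 0.002  0.    -1.   ] F [ 0.06  0.92 -0.72] gap -0.0003109940490605995
```

View pics/c9.png

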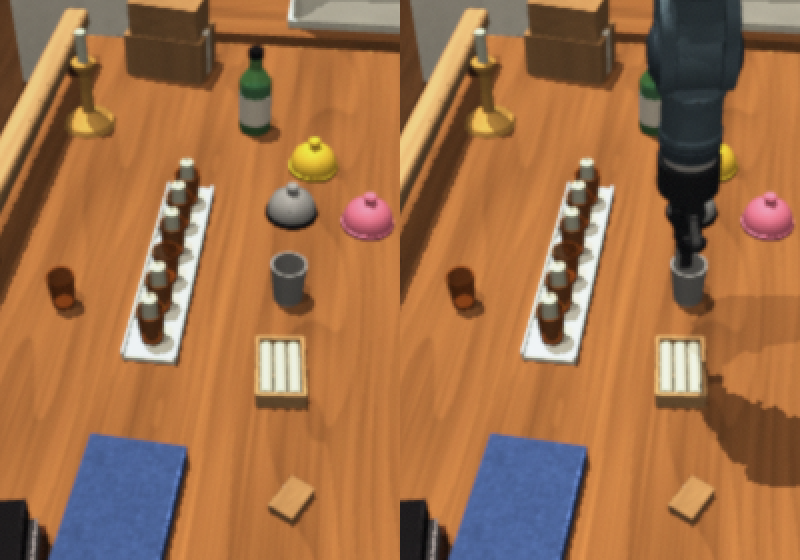

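The before and after views match: row, spare, box (680,370), cup (688,280), matchbox and book have not moved. The arm partly hides the bell, which was seen unmoved earlier. I hand in.

```bash
python3 -c "
from h import *
print(job.sign_off())"
```

```text
the job is handed in; nothing more can be done
None
```

I rang the steel bell, then pointed at the empty third glass from the left and at the candle box. I held each for more than 3 s and handed in with the clock at about 18.7 s; no verdict is reported.

- **Bell:** I pressed the plunger to 8.4 N, well above the 5 N for fully down. Afterwards it was seen up again, with the bell where it had been.
- **Pointing height:** The fingertips were about 3.7 cm above the glass mouth and about 4 cm above the box rim, slightly more than the 3 cm you asked for. I kept that margin because the height reading was in doubt.
- **Disagreement:** The reported TCP height was about 28 mm below the true fingertips. First contact with the knob, which is 62 mm high, came at a reading of 0.034, and the side camera agreed. I corrected for this in every later height.
- **Last check:** In the final side view the row, spare glass, box, cup, matchbox and book were unmoved, and the force was near zero. The arm partly hid the bell and bottle in that view, so I did not check those two again.

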